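# Sweep the peach stones round the board's groove into the scrap cup

## Task

Clear the peach stones out of the prep board's groove. Push the waste shutter fully open by its tab, then take the wooden pusher and sweep its foot round the groove, keeping it pressed lightly on the groove's floor through the runs and bends, from the closed end at the front right, along the right, back and left sides, so that it drives every stone through the waste slot into the cup below. Then stand the pusher upright on the table again, leave the shutter open, and leave the food tin, spice jar and mill standing where they are.

Things in the scene. Friction and masses are not known exactly. Their poses are not given: they have to be found in the camera images.
- prep_board: Raised wooden prep board, fixed, 210 mm deep (its x) by 280 mm wide (its y), corners rounded to 66 mm, on wire legs: underside 46 mm, top 68 mm above the table. Origin on the table under its centre; +x to its back edge (away from the robot), +y to its left side as the robot sees it, z up. A flat-floored groove 30 mm wide, 12 mm deep runs round it: floor 56 mm above the table, walls upright.
- groove_start (a point): Point on the groove's floor in its closed end, always free of stones and behind all of them. A bridge level with the board's top (board y = -10 to +12 mm) blocks the front run: right of it the groove starts here, left of it is the waste slot. So the sweep goes front right, right, back, left, front left. Axes as the board's, like those of the next four points.
- groove_right (a point): Point on the groove's floor, middle of its right run. The groove's centre line is a rounded rectangle in the board's frame: straight runs at x = -78 mm (front), y = -113 mm (right), x = +78 mm (back), y = +113 mm (left), joined by quarter circles of 39 mm radius about the points x = +/-39, y = +/-74 mm.
- groove_back (a point): Point on the groove's floor, middle of its back run, on the centre line.
- groove_left (a point): Point on the groove's floor, middle of its left run, on the centre line.
- slot_centre (a point): Middle of the waste slot at the level of the groove's floor: a hole through the floor, as wide as the groove (30 mm) and 46 mm long along the board's y (y = 12 to 58 mm), ending at the bridge. Stones pushed over its edge drop through; stones squeezed hard between pusher and bridge can jam, so slow down here and let them drop. Axes as the board's.
- shutter_tab (a point): Centre of the black upright thumb tab of the shutter, 14 x 12 mm across and 26 mm high (54 to 80 mm above the table), on the end of a steel strip, standing free 26 mm in front of the board's front edge. It moves with the shutter. Axes as the board's. There is free air on both sides of it along the board's y, and the cup below ends 38 mm above the table.
- shutter (a joint): Slide of the steel shutter plate under the waste slot, in m: 0 shut, 0.050 fully open (stop). It opens as the tab is pushed to the board's -y (to the right); friction about 1.5 N, no spring. Starts between 0 and 0.006.
- scrap_cup: Black open portion cup, 65 mm across at the rim and 38 mm high, inside about 55 mm, standing loose on the table right under the waste slot. Origin at the centre of its underside.
- pusher_centre (a point): Loose pusher that stands upright on its flat foot, 82 mm high, 0.1 kg. Point on its axis half-way up (41 mm above its foot). Round white nylon foot (slippery), 22 mm in diameter with a 2 mm bevel, up to 28 mm; above it a square wooden handle, 22 x 22 mm, from 32 to 82 mm above the foot, its flat sides square to the x and y axes: grasp it by two flat sides. z along the stick, up.
- pusher_foot (a point): Centre of the pusher's flat underside (the end that runs in the groove). z up along the stick.
- stone_1_centre (a point): Centre of a loose brown peach stone, a flattened oval 25 x 20 x 17 mm, 30 g, smooth, long axis x, lying in the groove's right run at the start.
- stone_2_centre (a point): Centre of a loose brown peach stone, a flattened oval 25 x 20 x 17 mm, 30 g, smooth, long axis x, lying in the groove's back run at the start.
- stone_3_centre (a point): Centre of a loose brown peach stone, a flattened oval 25 x 20 x 17 mm, 30 g, smooth, long axis x, lying in the groove's left run at the start.
- food_tin: Bystander: short food tin, 75 mm across, 58 mm high, loose on the table behind the board. Origin at its underside.
- spice_jar_1: Bystander: spice jar 41 mm across, 107 mm high, loose on the table to the right. Origin at its underside.
- mill_1: Bystander: small mill 44 mm across, 90 mm high, loose on the table to the right. Origin at its underside.
- pusher: The pusher itself; origin at the centre of its flat underside, z up along the stick.

How it is judged:
By the outcome, as a careful person would: the job done as asked, in the order asked, and still so for the second after the job is handed in, with the robot touching nothing.
It also fails if it takes over 72 s, if anything falls off the work surface, if the arm or the gripper's body presses on something with over 40 N, if the wrist force passes 120 N, or if a joint passes its speed limit or range.

## Robot

A 6-joint arm with a two-finger parallel gripper is mounted at the origin on a cart in front of the work surface, level with it; the furniture and walls round the work are solid. World frame = base frame: x ahead of the robot, y to its left, z up, the work surface at z = 0. Lengths are in m, angles in rad, forces in N, time in s.
With the tool pointing down it reaches from about 0.4 to 0.825 m from the base axis. Payload 7 kg.
Tool frame: the origin (TCP) lies at the very end of the fingers, on their centre line; the grasp point (between the pads) lies 19 mm behind it; z points along the fingers, y is the line along which they close (so a half turn about z gives the same grasp; the last joint's range is limited). The gripper opens to 88 mm and grips with 3 to 60 N. Pads are 19 mm wide; open, the fingers measure 130 mm over their backs; the gripper's body (78 mm by 193 mm) begins 47 mm behind the grasp point.
Start: joints at [-0.885, 0.359, 0.012, 0, -1.224, -0.288], TCP at [0.261, -0.622, 0.227] pointing down, gripper open.
Joint ranges: [-3.07, 3.07], [-1.43, 2.12], [-1.02, 1.25], [-3.03, 1.67], [-3.05, -0], [-3.03, 3.03]. Speed limits (rad/s): [2.39, 2.39, 3.01, 3.14, 3.14, 3.14].

## Interface

Orientations are given as [roll, pitch, yaw] about the fixed x, y, z axes, in that order (R = Rz(yaw) Ry(pitch) Rx(roll)).
In Python, from station import arm, vision gives the robot as it stands. The module is installed in compiled form; this text tells all that it offers.
- The arm moves only by the tool jog_arm, never from a script. Its argument "steps" is a list that holds one entry, the list of rows, each a list of 7 numbers: the closure in counts, from 0 (fully open) to 255 (shut), then the shift along the tool's x, y, z scaled (see below), then the turn, a rotation vector about the tool's x, y, z scaled (see below). In form: [[[grip, dx, dy, dz, rx, ry, rz], ...]]. A call has 1 to 8 rows; each row is the pose to reach, as a shift and turn from the pose commanded when the call began, along the tool's axes at that moment; what a row does not reach only later rows make up. The controller multiplies each number of a shift by 250 mm and each number of a turn by 45 degrees. A row lasts 1/10 s, in which the tool goes at most 50 mm and 8.59 degrees, less where a joint would pass 70% of its speed; a pose out of reach is approached as far as the arm can. A call with a number of a shift or a turn outside -1 to 1 is refused whole. A call with a gripper value outside its range is refused whole. The fingers move at their own pace and stop on an object; "newtons" is the grip in N (left out, the last holds). Time passes only in rows, so rows that repeat a pose let the fingers close. It gives the time, the measured TCP pose, the force, the opening and the grip force at its end, in the units of the state.
- arm.get_state(): the state, without advancing time (a new reading comes with each control period).
- vision.grab_frame(name): name is "side" or "top"; returns a dict with "color" (400x640x3 uint8, red, green, blue), "vfov" (degrees; the focal length in pixels is half the picture's height over the tangent of half this angle, whatever the lens; pixels are square), "cx", "cy" (the principal point, pixels), "k1" (the pictures are not rectified: a ray, as slopes to the right and down, at radius r is drawn at 1 + k1 r^2 times it, then the intrinsics apply), "extrinsics" (4x4, takes a point from world to camera coordinates). Camera axes: x right, y down, z forward; pixel columns grow to the right and rows downward; lengths in m; the calibration is good to about 2 mm. A picture is of the moment at which its call begins. There is no depth.
- arm.job_done(): hands the job in; it is judged then, once.
The state is a dict: "t": time; "q": joint angles; "qd": joint speeds; "joint_efforts": joint torques, N m; "eef_pos": TCP position; "ee_rot": TCP orientation; "force": force on the tool from outside, world axes, zero at the start; "moment": the same for the moment, N m; "width": finger opening in m; "gripper_force": force on a finger pad.
Only numpy, scipy, OpenCV 4.12 (cv2) and the standard library are available. Lean on these libraries where they do the work, as an engineer would, in place of code of your own. Each camera call takes 0.05 s, during which the arm holds its last target. There are 200 camera calls.

## Working session

There is one attempt and no reset: what is moved stays moved. The work goes in short steps, Python scripts to look and compute and a tool call to move; the robot and the scene stay as the last step left them, time stands still between calls to the robot, and variables do not carry over. Pictures are saved under pics/ and viewed, at most 10 in all, crops included, and the job is handed in when it is done.

Besides the shell and the picture viewer there is one more tool, called after "Call:" as name(argument=value, ...), one argument or row to a line, values as JSON. jog_arm: Moves the arm, as the interface text tells. Its arguments: {"type":"object","properties":{"steps":{"type":"array","items":{"type":"array","items":{"type":"array","items":{"type":"number"}}}},"newtons":{"type":"number"}},"required":["steps"]}

```bash
mkdir -p pics
python3 - <<'E'
from station import arm, vision
import cv2
s=arm.get_state();print(s)
for n in("top","side"):
    f=vision.grab_frame(n);print(n,f["vfov"],f["cx"],f["cy"],f["k1"],f["extrinsics"].tolist() if hasattr(f["extrinsics"],'tolist') else f["extrinsics"])
    cv2.imwrite(f"pics/{n}0.png",f["color"][:,:,::-1])
E
```

```text
{'t': 0.0, 'q': array([-8.84869174e-01,  3.59345715e-01,  1.10824212e-02, -3.40751427e-04,
       -1.22412772e+00, -2.88100721e-01]), 'qd': array([-0.00133968, -0.00072685, -0.00010843, -0.00283672,  0.0009787 ,
       -0.00014606]), 'joint_efforts': array([ 1.50246509e-03, -5.82718742e+01,  2.93056619e+01,  6.99717075e+00,
        6.89963999e-03, -1.65563106e-04]), 'eef_pos': array([ 0.26128859, -0.62184732,  0.22566128]), 'ee_rot': array([ 3.13997267e+00, -1.46010782e-04, -2.74388214e+00]), 'force': array([ 0.79629433, -0.96577505,  0.50261928]), 'moment': array([-0.04589442, -0.02670021, -0.05230755]), 'gripper_force': 0.0, 'width': 0.08791625861285367}
top 48.791249116269576 320.72589798304494 202.3029962522594 -0.12387272311796138 [[0.0007232053303126441, -0.9997917886497004, -0.020392555570166882, -0.05077874686136724], [-0.9940454786866558, 0.0015032974820296807, -0.10895561664869609, 0.6056739823293292], [0.10896358693007174, 0.020349924946118612, -0.9938374199425274, 1.0643768219648286], [0.0, 0.0, 0.0, 1.0]]
side 48.110617304395944 318.92797995511336 199.06117666010124 -0.11965676277002303 [[-0.9131730941751472, -0.4069589164499412, -0.02234592572433791, 0.531757247055194], [-0.13191304115000935, 0.3469851266116142, -0.9285473986204895, 0.1881289935080643], [0.3856343470817191, -0.8449767820669466, -0.37054066999270735, 0.9700369015069764], [0.0, 0.0, 0.0, 1.0]]
```

View pics/top0.png

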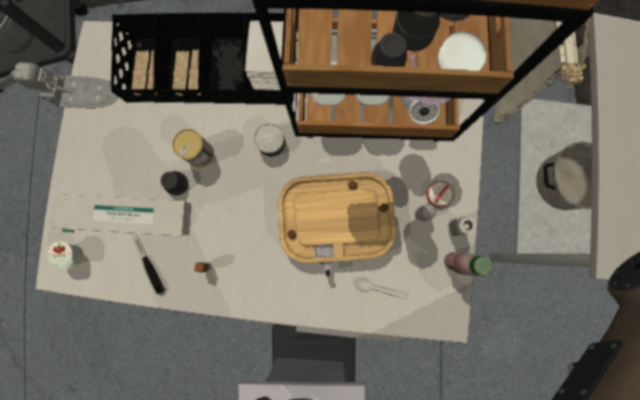

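View pics/side0.png

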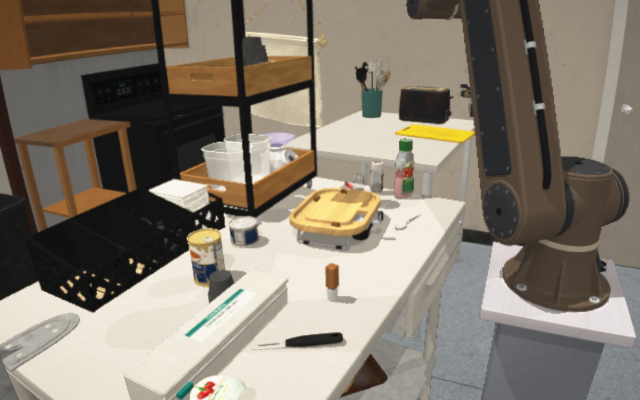

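The top view shows the board around (337,218), the slot at (324,251), the tab at (327,271) and the pusher at (202,267). Stones are at about (383,208), (352,185) and (291,234). The side view shows the pusher at (332,282). I'll enlarge both.

Run:
```python
import cv2
a=cv2.imread("pics/top0.png")[160:290,180:410]
# board: x270-410,y165-285 ; 
b=cv2.imread("pics/top0.png")[165:285,265:410]
cv2.imwrite("pics/topb.png",cv2.resize(b,None,fx=5,fy=5,interpolation=cv2.INTER_CUBIC))
s=cv2.imread("pics/side0.png")
cv2.imwrite("pics/sideb.png",cv2.resize(s[170:310,280:400],None,fx=4,fy=4,interpolation=cv2.INTER_CUBIC))
```

```text
(no output)
```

View pics/topb.png

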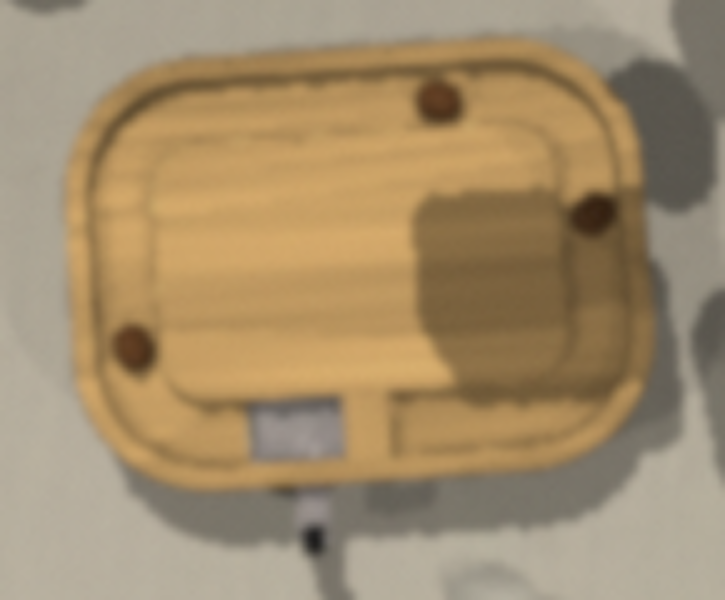

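View pics/sideb.png

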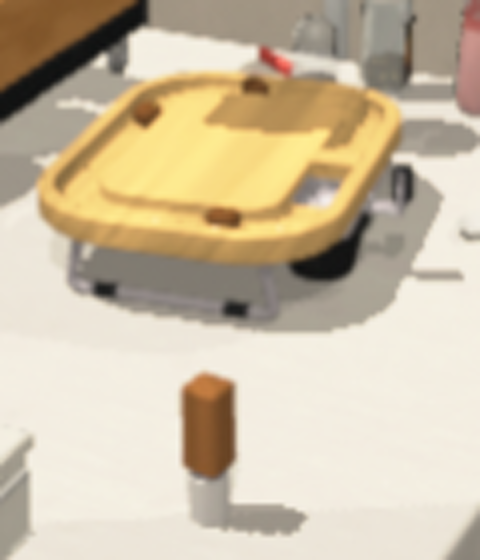

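The top crop shows the bridge at u 345–390, the slot at (297,431) and the tab top at (314,540). In the side crop the pusher's foot base is near (210,520), its handle top near (208,383), and the tab near (402,183).

```bash
cat > h.py <<'E'
import numpy as np, cv2
from scipy.optimize import least_squares
def K(f):
    h=f["color"].shape[0]; F=h/2/np.tan(np.radians(f["vfov"]/2))
    return np.array([[F,0,f["cx"]],[0,F,f["cy"]],[0,0,1.]]), np.array([f["k1"],0,0,0,0.])
def ray(f,px):
    k,d=K(f); n=cv2.undistortPoints(np.array(px,float).reshape(-1,1,2),k,d)[:,0]
    E=np.array(f["extrinsics"]); R=E[:3,:3]; c=-R.T@E[:3,3]
    return c, np.c_[n,np.ones(len(n))]@R
def onz(f,px,z):
    c,r=ray(f,px); return c+r*((z-c[2])/r[:,2])[:,None]
def proj(f,P):
    k,d=K(f);E=np.array(f["extrinsics"])
    return cv2.projectPoints(np.array(P,float).reshape(-1,3),cv2.Rodrigues(E[:3,:3])[0],E[:3,3],k,d)[0][:,0]
def tri(fs,pxs):
    A=np.zeros((3,3));b=np.zeros(3)
    for f,p in zip(fs,pxs):
        c,r=ray(f,[p]);r=r[0]/np.linalg.norm(r[0]);M=np.eye(3)-np.outer(r,r);A+=M;b+=M@c
    return np.linalg.solve(A,b)
E
python3 - <<'E'
from h import *
from station import vision
T=vision.grab_frame("top");S=vision.grab_frame("side")
ct=lambda u,v:(265+(u+.5)/5-.5,165+(v+.5)/5-.5)
cs=lambda u,v:(280+(u+.5)/4-.5,170+(v+.5)/4-.5)
print("cam",ray(T,[(0,0)])[0],ray(S,[(0,0)])[0])
hsv=cv2.cvtColor(T["color"],cv2.COLOR_RGB2HSV)
m=((hsv[...,1]>75)&(hsv[...,0]<30)).astype(np.uint8); m[:165]=0;m[290:]=0;m[:,:265]=0;m[:,405:]=0
m=cv2.morphologyEx(m,cv2.MORPH_CLOSE,np.ones((3,3)))
cn=max(cv2.findContours(m,0,cv2.CHAIN_APPROX_NONE)[0],key=cv2.contourArea)[:,0].astype(float)
W=onz(T,cn,.068)[:,:2]; print(len(W),W.min(0),W.max(0))
def sd(p,W):
    x,y,a,g=p; d=W-[x,y]; c,s=np.cos(a),np.sin(a)
    l=np.c_[c*d[:,0]+s*d[:,1],-s*d[:,0]+c*d[:,1]]
    q=np.abs(l)-[.105-.066,.14-.066]
    return np.hypot(*np.maximum(q,0).T)+np.minimum(q.max(1),0)-.066-g,l
r=least_squares(lambda p:sd(p,W)[0],[*W.mean(0),0,0],loss='soft_l1',f_scale=.0015)
res,l=sd(r.x,W)
print("board",r.x, np.abs(res).mean())
for nm,k in(("front",l[:,0]<-.09),("back",l[:,0]>.09),("left",l[:,1]>.125),("right",l[:,1]<-.125)): print(nm,res[k].mean())
x,y,a,_=r.x
def tob(P): 
    d=np.array(P)[:2]-[x,y]; return np.array([np.cos(a)*d[0]+np.sin(a)*d[1],-np.sin(a)*d[0]+np.cos(a)*d[1]])
for n,p in (("bridgeL",(345,430)),("bridgeR",(390,425))): print(n,tob(onz(T,[ct(*p)],.068)[0]))
print("slot corners",[tob(onz(T,[ct(*p)],.056)[0]).round(4) for p in((250,402),(345,402),(342,460),(252,462))])
t=tri([T,S],[ct(314,540),cs(402,183)]);print("tab",t,tob(t),tob(onz(T,[ct(314,540)],.074)[0]))
for n,p,z in(("s1",(593,214),.066),("s2",(439,101),.066),("s3",(134,349),.066)): P=onz(T,[ct(*p)],z)[0];print(n,P,tob(P))
pf=onz(S,[cs(210,515)],0)[0]; ph=onz(S,[cs(208,383)],.082)[0];print("pusher",pf,ph)
# pusher top blob in T
mm=((hsv[...,1]>100)&(hsv[...,0]<25)).astype(np.uint8);mm[:,:185]=0;mm[:,225:]=0;mm[:255]=0;mm[280:]=0
ys,xs=np.nonzero(mm);print("top blob",xs.min(),xs.max(),ys.min(),ys.max()); print(proj(T,[np.r_[pf[:2],0],np.r_[pf[:2],.032],np.r_[pf[:2],.082]]))
big=cv2.resize(T["color"][250:285,180:230],None,fx=12,fy=12,interpolation=2)
ov=cv2.resize(T["color"][165:285,265:410],None,fx=4,fy=4,interpolation=2)
ov[:0]=0
cv2.imwrite("pics/push.png",big[:,:,::-1])
E
```

```text
cam [ 0.48612589 -0.07333867  1.12277359] [0.13632353 0.97078405 0.54600742]
341 [ 0.45659339 -0.22979246] [0.67552429 0.05155301]
board [ 0.56604872 -0.08913209  0.06571677 -0.00120017] 0.0006556148945338634
front 7.56458099791985e-05
back 3.232255410101079e-05
left -9.004683998178499e-05
right -0.00012033931330044085
bridgeL [-0.07937338  0.01189266]
bridgeR [-0.07841969 -0.00964185]
slot corners [array([-0.063 ,  0.0566]), array([-0.066 ,  0.0109]), array([-0.0936,  0.0142]), array([-0.0918,  0.0575])]
tab [ 0.43471197 -0.06751126  0.06968413] [-0.12963342  0.03019898] [-0.13006417  0.03000893]
s1 [ 0.589419   -0.20213118  0.066     ] [ 0.01589924 -0.11428988]
s2 [ 0.64448884 -0.12834384  0.066     ] [ 0.07569579 -0.04427823]
s3 [0.5246576  0.01859013 0.066     ] [-0.03422772  0.11020783]
pusher [0.44710896 0.23464021 0.        ] [0.44637706 0.23687875 0.082     ]
top blob 195 207 263 271
[[209.47491363 265.36613587]
 [206.01937742 265.77656665]
 [200.20898474 266.46475337]]
```

View pics/push.png

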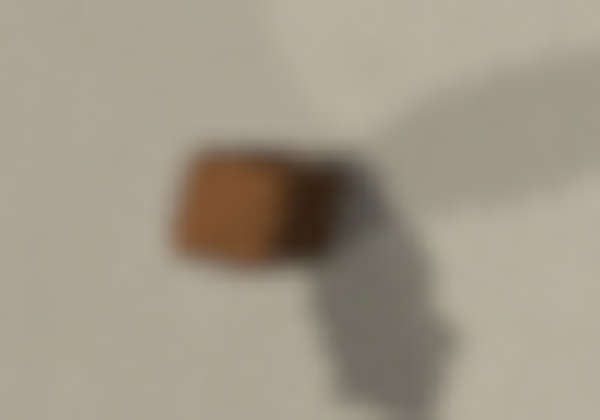

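The handle's top face is centred near (231,207) in this crop and is nearly square to the axes. The board pose is solved, so I'll start toward the tab with fingers closing and the tool turned square to the board.

Call:
jog_arm(
  steps=[
    [[255,-0.78,0.98,0,0,0,0.422],[255,-0.78,0.98,0,0,0,0.422],[255,-0.78,0.98,0,0,0,0.422],[255,-0.78,0.98,0,0,0,0.422],[255,-0.78,0.98,0,0,0,0.422],[255,-0.78,0.98,0,0,0,0.422],[255,-0.78,0.98,0,0,0,0.422],[255,-0.78,0.98,0,0,0,0.422]],
  ],
  newtons=20,
)

```text
t: 1.0
eef_pos: [0.3469, -0.319, 0.2271]
ee_rot: [-3.141, 0.001, -3.072]
force: [0.5, -0.6, 0.1]
width: 0.0295
gripper_force: 0.0
```

```bash
cat >> h.py <<'E'
BX,BY,BA=.56605,-.08913,.06572
def w2b(P):
    d=np.array(P)[:2]-[BX,BY];c,s=np.cos(BA),np.sin(BA);return np.array([c*d[0]+s*d[1],-s*d[0]+c*d[1]])
def b2w(p):
    c,s=np.cos(BA),np.sin(BA);return np.array([BX+c*p[0]-s*p[1],BY+s*p[0]+c*p[1]])
def go(st,p):  # p: target world xyz -> tool-frame numbers of a move
    from scipy.spatial.transform import Rotation as Rn
    R=Rn.from_euler('xyz',st["ee_rot"]).as_matrix(); return (R.T@(np.array(p)-st["eef_pos"])/.25).round(4)
def show(st): print(st["t"],"board",w2b(st["eef_pos"]).round(4),"z",st["eef_pos"][2].round(4),"rot",st["ee_rot"].round(4),"F",st["force"].round(1),"w",round(st["width"],4))
E
python3 - <<'E'
from h import *
from station import arm,vision
s=arm.get_state();show(s);print(s["eef_pos"])
print(go(s,[*b2w((-.131,.082)),.226]),"yaw err deg",np.degrees(s["ee_rot"][2]-(BA-np.pi)))
T=vision.grab_frame("top")
print("pusher top view",onz(T,[(198.8,266.8)],.082))
E
```

```text
1.0 board [-0.2338 -0.215 ] z 0.2271 rot [-3.1413e+00  1.4000e-03 -3.0718e+00] F [ 0.5 -0.6  0.1] w 0.0295
[ 0.34691469 -0.31899025  0.22711854]
[-0.4159  1.1862  0.0047] yaw err deg 0.23337357924507637
pusher top view [[0.44627468 0.23806211 0.082     ]]
```

Call:
jog_arm(
  steps=[
    [[255,-0.416,0.99,0,0,0,-0.005],[255,-0.416,0.99,0,0,0,-0.005],[255,-0.416,0.99,0,0,0,-0.005],[255,-0.416,0.99,0,0,0,-0.005],[255,-0.416,0.99,0,0,0,-0.005],[255,-0.416,0.99,0,0,0,-0.005],[255,-0.416,0.99,0,0,0,-0.005]],
  ],
)

```text
t: 1.75
eef_pos: [0.4348, -0.0657, 0.2264]
ee_rot: [-3.141, -0.0, -3.069]
force: [-0.1, -0.9, -0.6]
width: 0.0003
gripper_force: 0.0
```

Call:
jog_arm(
  steps=[
    [[255,0,0.197,0,0,0,0],[255,0,0.197,0.2,0,0,0],[255,0,0.197,0.4,0,0,0],[255,0,0.197,0.58,0,0,0],[255,0,0.197,0.66,0,0,0],[255,0,0.197,0.66,0,0,0]],
  ],
)

```text
t: 2.35
eef_pos: [0.4281, -0.02, 0.0588]
ee_rot: [-3.139, -0.007, -3.073]
force: [-0.0, 0.4, 0.0]
width: 0.0007
gripper_force: 0.0
```

Run:
```python
from h import *
from station import arm,vision
s=arm.get_state();show(s)
T=vision.grab_frame("top");S=vision.grab_frame("side")
a=cv2.resize(T["color"][220:290,290:360],None,fx=5.5,fy=5.5,interpolation=2);b=cv2.resize(S["color"][170:240,330:400],None,fx=5.5,fy=5.5,interpolation=2)
cv2.imwrite("pics/tab.png",np.hstack([a,b])[:,:,::-1])
```

```text
2.35 board [-0.1331  0.078 ] z 0.0588 rot [-3.1395 -0.0066 -3.0734] F [-0.   0.4  0. ] w 0.0007
```

View pics/tab.png

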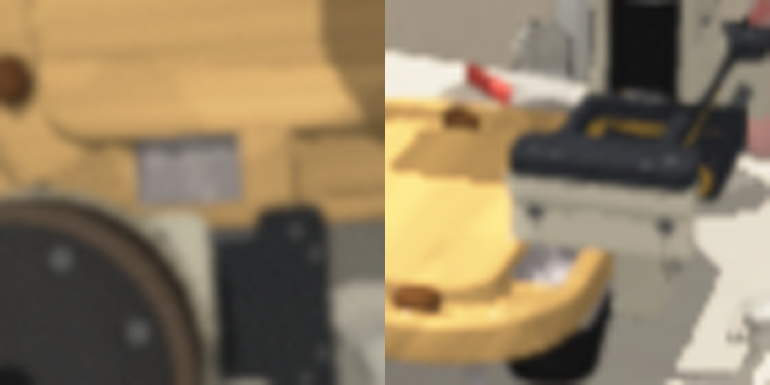

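The left half shows the slot still shut (steel visible at about (190,170)). The right half shows the fingers beside the tab and clear of the board. I'll push right.

Call:
jog_arm(
  steps=[
    [[255,0,-0.05,0,0,0,0],[255,0,-0.09,0,0,0,0],[255,0,-0.13,0,0,0,0],[255,0,-0.17,0,0,0,0],[255,0,-0.2,0,0,0,0],[255,0,-0.23,0,0,0,0],[255,0,-0.25,0,0,0,0],[255,0,-0.26,0,0,0,0]],
  ],
)

```text
t: 3.25
eef_pos: [0.4348, -0.0832, 0.0615]
ee_rot: [-3.142, -0.0, -3.072]
force: [0.2, 1.4, 0.6]
width: 0.0007
gripper_force: 0.8
```

Call:
jog_arm(
  steps=[
    [[255,0,-0.004,0,0,0,0],[255,0,-0.008,0,0,0,0],[255,0,-0.012,0,0,0,0]],
  ],
)

```text
t: 3.55
eef_pos: [0.4349, -0.0856, 0.0615]
ee_rot: [3.142, -0.0, -3.071]
force: [-0.6, 2.2, 0.1]
width: 0.0002
gripper_force: 0.8
```

Run:
```python
from h import *
from station import arm,vision
s=arm.get_state();show(s)
T=vision.grab_frame("top");S=vision.grab_frame("side")
a=cv2.resize(T["color"][220:290,290:360],None,fx=5.5,fy=5.5,interpolation=2);b=cv2.resize(S["color"][170:240,330:400],None,fx=5.5,fy=5.5,interpolation=2)
cv2.imwrite("pics/tab2.png",np.hstack([a,b])[:,:,::-1])
```

```text
3.55 board [-0.1306  0.0121] z 0.0615 rot [ 3.1416e+00 -2.0000e-04 -3.0710e+00] F [-0.6  2.2  0.1] w 0.0002
```

View pics/tab2.png

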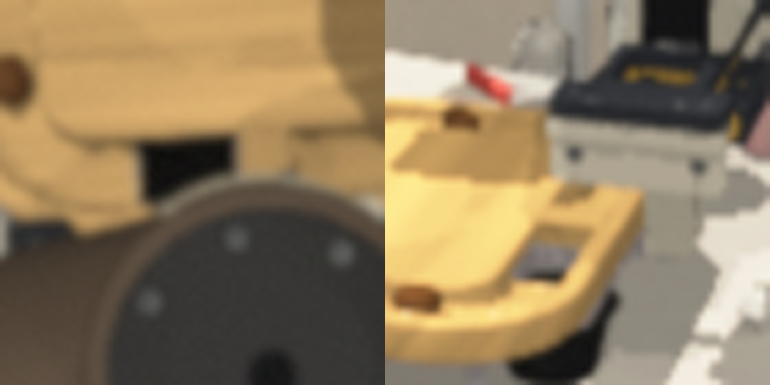

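The slot is now mostly black, around (190,170), so the shutter is nearly open and the force is about friction level. I'll creep on until the stop.

Call:
jog_arm(
  steps=[
    [[255,0,-0.006,0,0,0,0],[255,0,-0.012,0,0,0,0],[255,0,-0.016,0,0,0,0],[255,0,-0.016,0,0,0,0]],
  ],
)

```text
t: 4.05
eef_pos: [0.4351, -0.0882, 0.0614]
ee_rot: [3.139, 0.0, -3.072]
force: [-3.5, 16.4, 3.2]
width: 0.0003
gripper_force: 8.2
```

Call:
jog_arm(
  steps=[
    [[255,0,-0.006,0,0,0,0],[255,0,-0.01,0,0,0,0],[255,0,-0.01,0,0,0,0]],
  ],
)

```text
t: 4.35
eef_pos: [0.4352, -0.0888, 0.0614]
ee_rot: [3.137, 0.001, -3.073]
force: [-8.1, 32.9, 7.9]
width: 0.0005
gripper_force: 16.5
```

It has hit the stop with 33 N. I'll back off, rise and head for the pusher while opening.

Call:
jog_arm(
  steps=[
    [[255,0,0.04,0,0,0,0],[255,0,0.08,-0.02,0,0,0],[255,0,0.1,-0.2,0,0,0],[0,0,0.2,-0.4,0,0,0],[0,-0.05,0.4,-0.4,0,0,0],[0,-0.1,0.6,-0.4,0,0,0],[0,-0.131,0.8,-0.4,0,0,0],[0,-0.131,0.95,-0.4,0,0,0]],
  ],
)

```text
t: 5.15
eef_pos: [0.4516, 0.1492, 0.1622]
ee_rot: [-3.142, 0.001, -3.071]
force: [0.7, -0.1, -0.3]
width: 0.0351
gripper_force: 0.0
```

Call:
jog_arm(
  steps=[
    [[0,0,0.36,0,0,0,0],[0,0,0.36,0,0,0,0],[0,0,0.36,0,0,0,0],[0,0,0.36,0,0,0,0]],
  ],
)

```text
t: 5.55
eef_pos: [0.4446, 0.2373, 0.1614]
ee_rot: [-3.141, -0.001, -3.069]
force: [0.3, -0.4, 0.4]
width: 0.0669
gripper_force: 0.0
```

Run:
```python
from h import *
from station import arm,vision
s=arm.get_state();show(s);print(s["eef_pos"])
print(go(s,[.4465,.237,.036]))
T=vision.grab_frame("top");S=vision.grab_frame("side")
a=cv2.resize(T["color"][220:290,290:360],None,fx=5.5,fy=5.5,interpolation=2);b=cv2.resize(S["color"][220:310,280:370],(385,385),interpolation=2)
cv2.imwrite("pics/pg.png",np.hstack([a,b])[:,:,::-1])
```

```text
5.55 board [-0.0998  0.3337] z 0.1614 rot [-3.1405e+00 -7.0000e-04 -3.0693e+00] F [ 0.3 -0.4  0.4] w 0.0669
[0.44456367 0.23730598 0.16140353]
[-0.008  -0.0012  0.5016]
```

View pics/pg.png

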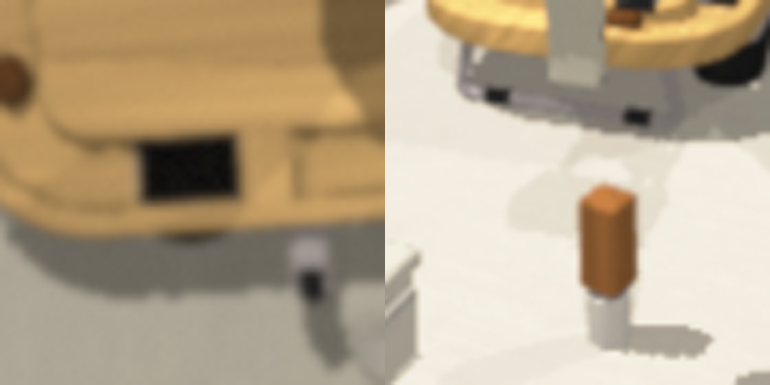

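The slot is fully black, so the shutter is open. The pusher handle is at (608,240), turned about -10°, so I'll align the gripper with it and descend.

Call:
jog_arm(
  steps=[
    [[0,-0.008,0,0,0,0,0.26],[0,-0.008,0,0,0,0,0.26],[0,-0.008,0,0.18,0,0,0.26],[0,-0.008,0,0.34,0,0,0.26],[0,-0.008,0,0.45,0,0,0.26],[0,-0.008,0,0.488,0,0,0.26],[0,-0.008,0,0.488,0,0,0.26]],
  ],
)

```text
t: 6.35
eef_pos: [0.4469, 0.2355, 0.0389]
ee_rot: [-3.139, -0.001, 3.007]
force: [-1.2, -1.0, -0.4]
width: 0.0881
gripper_force: 0.0
```

Call:
jog_arm(
  steps=[
    [[255,0,0,0,0,0,0],[255,0,0,0,0,0,0],[255,0,0,0,0,0,0],[255,0,0,0,0,0,0],[255,0,0,0,0,0,0],[255,0,0,0,0,0,0],[255,0,0,0,0,0,0],[255,0,0,0,0,0,0]],
  ],
  newtons=35,
)

```text
t: 7.15
eef_pos: [0.4471, 0.2369, 0.0395]
ee_rot: [-3.142, -0.0, 3.008]
force: [0.6, 0.4, 0.7]
width: 0.0294
gripper_force: 0.4
```

Call:
jog_arm(
  steps=[
    [[255,0,0,0,0,0,0],[255,0,0,0,0,0,0],[255,0,0,0,0,0,0]],
  ],
)

```text
t: 7.45
eef_pos: [0.4471, 0.2369, 0.0395]
ee_rot: [-3.142, -0.0, 3.008]
force: [-1.0, 0.7, -1.4]
width: 0.0218
gripper_force: 35.0
```

Grasped, with a width of 21.8 mm. I'll lift, square up to the board again and carry it to the groove start.

Call:
jog_arm(
  steps=[
    [[255,0,0,-0.15,0,0,0],[255,0,0,-0.3,0,0,0],[255,0,0,-0.44,0,0,-0.1],[255,-0.04,-0.15,-0.44,0,0,-0.254],[255,-0.09,-0.35,-0.44,0,0,-0.254],[255,-0.14,-0.55,-0.44,0,0,-0.254],[255,-0.18,-0.698,-0.44,0,0,-0.254],[255,-0.18,-0.698,-0.44,0,0,-0.254]],
  ],
)

```text
t: 8.25
eef_pos: [0.4677, 0.054, 0.1493]
ee_rot: [-3.141, -0.001, -3.08]
force: [-0.5, -0.0, -0.6]
width: 0.022
gripper_force: 35.0
```

Run:
```python
from h import *
from station import arm,vision
s=arm.get_state();show(s)
print(go(s,[*b2w((-.078,-.027)),.150]))
```

```text
8.25 board [-0.0888  0.1493] z 0.1493 rot [-3.1411e+00 -1.2000e-03 -3.0802e+00] F [-0.5 -0.  -0.6] w 0.022
[-0.0462 -0.7051 -0.0024]
```

Call:
jog_arm(
  steps=[
    [[255,-0.02,-0.18,0,0,0,0.003],[255,-0.045,-0.37,0,0,0,0.003],[255,-0.045,-0.55,0,0,0,0.003],[255,-0.045,-0.68,0,0,0,0.003],[255,-0.045,-0.697,0,0,0,0.003],[255,-0.045,-0.697,0,0,0,0.003],[255,-0.045,-0.697,0,0,0,0.003]],
  ],
)

```text
t: 8.95
eef_pos: [0.491, -0.1146, 0.1494]
ee_rot: [3.141, -0.0, -3.078]
force: [-0.5, -0.1, -0.9]
width: 0.0219
gripper_force: 35.0
```

Run:
```python
from h import *
from station import arm,vision
s=arm.get_state();show(s)
print(go(s,[*b2w((-.078,-.027)),.0955]))
T=vision.grab_frame("top");S=vision.grab_frame("side")
f=np.r_[s["eef_pos"][:2],s["eef_pos"][2]-.0395];print("proj foot S",proj(S,[f,f+[0,0,.028]]))
a=cv2.resize(T["color"][210:280,310:380],(400,400),interpolation=2);b=cv2.resize(S["color"][170:240,330:400],(400,400),interpolation=2)
cv2.imwrite("pics/st.png",np.hstack([a,b])[:,:,::-1])
```

```text
8.95 board [-0.0766 -0.0205] z 0.1494 rot [ 3.1414e+00 -3.0000e-04 -3.0784e+00] F [-0.5 -0.1 -0.9] w 0.0219
[ 0.0055 -0.0262  0.2155]
proj foot S [[365.89773847 192.27589474]
 [366.06297149 182.56663499]]
```

View pics/st.png

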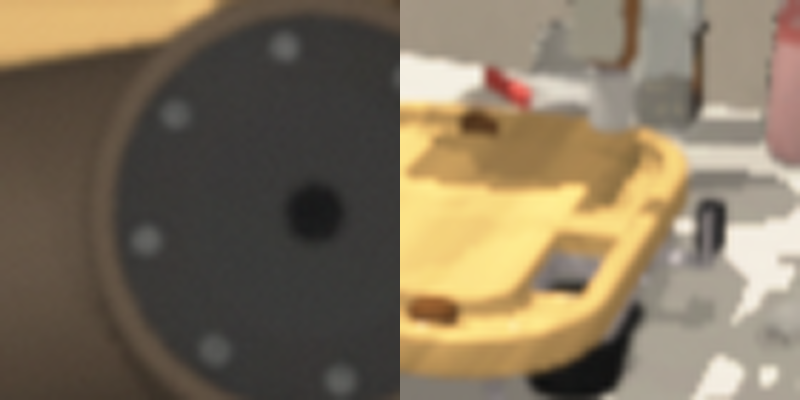

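The right half shows the foot at crop (613,128), over the front-right groove and within about 2–3 mm of where I predicted. I'll lower it, then probe the floor and walls.

Call:
jog_arm(
  steps=[
    [[255,0.005,-0.026,0,0,0,0],[255,0.005,-0.026,0.06,0,0,0],[255,0.005,-0.026,0.12,0,0,0],[255,0.005,-0.026,0.17,0,0,0],[255,0.005,-0.026,0.2,0,0,0],[255,0.005,-0.026,0.208,0,0,0],[255,0.005,-0.026,0.208,0,0,0]],
  ],
)

```text
t: 9.75
eef_pos: [0.4903, -0.1216, 0.0976]
ee_rot: [-3.141, -0.0, -3.078]
force: [0.3, -0.3, -1.1]
width: 0.0219
gripper_force: 35.0
```

Call:
jog_arm(
  steps=[
    [[255,0,0,0.004,0,0,0],[255,0,0,0.008,0,0,0],[255,0,0,0.008,0,0,0]],
  ],
)

```text
t: 10.05
eef_pos: [0.4904, -0.1217, 0.0958]
ee_rot: [3.142, 0.001, -3.078]
force: [-0.9, 0.0, -0.9]
width: 0.0218
gripper_force: 35.0
```

Call:
jog_arm(
  steps=[
    [[255,0.01,0,0,0,0,0],[255,0.016,0,0,0,0,0],[255,0.016,0,0,0,0,0]],
  ],
)

```text
t: 10.35
eef_pos: [0.4886, -0.1217, 0.0965]
ee_rot: [-3.142, 0.005, -3.078]
force: [4.9, 0.4, -2.8]
width: 0.0217
gripper_force: 35.0
```

Call:
jog_arm(
  steps=[
    [[255,-0.02,0,0,0,0,0],[255,-0.032,0,0,0,0,0],[255,-0.032,0,0,0,0,0]],
  ],
)

```text
t: 10.65
eef_pos: [0.4944, -0.1215, 0.0955]
ee_rot: [-3.141, -0.0, -3.078]
force: [0.4, -0.0, 0.7]
width: 0.0218
gripper_force: 35.0
```

Run:
```python
from h import *
from station import arm
s=arm.get_state();show(s)
```

```text
10.65 board [-0.0736 -0.0276] z 0.0955 rot [-3.1415e+00 -5.0000e-04 -3.0783e+00] F [ 0.4 -0.   0.7] w 0.0218
```

Call:
jog_arm(
  steps=[
    [[255,0.006,0.015,0,0,0,0],[255,0.006,0.03,0,0,0,0],[255,0.006,0.038,0,0,0,0],[255,0.006,0.038,0,0,0,0]],
  ],
)

```text
t: 11.05
eef_pos: [0.4917, -0.1133, 0.0956]
ee_rot: [-3.139, -0.001, -3.077]
force: [1.4, -11.0, -2.1]
width: 0.0219
gripper_force: 35.0
```

Call:
jog_arm(
  steps=[
    [[255,0,-0.02,0,0,0,0],[255,0,-0.03,0.004,0,0,0],[255,0,-0.03,0.008,0,0,0],[255,0,-0.03,0.008,0,0,0]],
  ],
)

```text
t: 11.45
eef_pos: [0.4933, -0.1195, 0.0954]
ee_rot: [-3.141, 0.002, -3.078]
force: [-5.0, 1.8, 17.6]
width: 0.0218
gripper_force: 35.0
```

Run:
```python
from h import *
from station import arm
s=arm.get_state();show(s)
```

```text
11.45 board [-0.0746 -0.0256] z 0.0954 rot [-3.1413e+00  1.8000e-03 -3.0776e+00] F [-5.   1.8 17.6] w 0.0218
```

```bash
cat > path.py <<'E'
import numpy as np
def line(a,b,n=400): return np.linspace(a,b,n)
def arc(c,a0,a1): t=np.radians(np.linspace(a0,a1,400)); return np.c_[c[0]+.039*np.cos(t),c[1]+.039*np.sin(t)]
P=np.vstack([line((-.078,-.026),(-.078,-.074)),arc((-.039,-.074),180,270),line((-.039,-.113),(.039,-.113)),arc((.039,-.074),270,360),
 line((.078,-.074),(.078,.074)),arc((.039,.074),0,90),line((.039,.113),(-.039,.113)),arc((-.039,.074),90,180),line((-.078,.074),(-.078,.045))])
P=P+[.003,.0004]
s=np.r_[0,np.cumsum(np.hypot(*np.diff(P,axis=0).T))]
N=int(np.ceil(s[-1]/.0065)); q=np.linspace(0,s[-1],N+1)[1:]
Q=np.c_[np.interp(q,s,P[:,0]),np.interp(q,s,P[:,1])]
cur=np.array([-.0752,-.0254]); e=-.0022 # tool yaw error vs board
print(s[-1],N)
for k in range(0,N,8):
    d=(Q[k:k+8]-cur); c,sn=np.cos(e),np.sin(e)
    l=np.c_[c*d[:,0]+sn*d[:,1],-sn*d[:,0]+c*d[:,1]]
    t=np.c_[-l[:,0],l[:,1]]/.25
    print(k//8,"end",Q[min(k+7,N-1)].round(4),t.round(3).tolist()); cur=Q[min(k+7,N-1)]
E
python3 path.py
```

```text
0.6260440687360647 97
0 end [-0.0748 -0.0772] [[-0.001, -0.027], [-0.001, -0.052], [-0.001, -0.078], [-0.001, -0.104], [-0.001, -0.13], [-0.001, -0.156], [-0.001, -0.182], [-0.002, -0.207]]
1 end [-0.042  -0.1121] [[-0.005, -0.025], [-0.013, -0.05], [-0.026, -0.072], [-0.042, -0.092], [-0.061, -0.11], [-0.083, -0.123], [-0.107, -0.133], [-0.132, -0.139]]
2 end [ 0.0096 -0.1126] [[-0.026, -0.002], [-0.052, -0.002], [-0.077, -0.002], [-0.103, -0.002], [-0.129, -0.002], [-0.155, -0.001], [-0.181, -0.001], [-0.206, -0.001]]
3 end [ 0.0605 -0.1079] [[-0.026, 0.0], [-0.052, 0.0], [-0.077, 0.0], [-0.103, 0.0], [-0.129, 0.0], [-0.155, 0.002], [-0.18, 0.009], [-0.203, 0.019]]
4 end [ 0.081 -0.064] [[-0.022, 0.014], [-0.041, 0.032], [-0.056, 0.052], [-0.069, 0.075], [-0.077, 0.099], [-0.081, 0.124], [-0.082, 0.15], [-0.082, 0.176]]
5 end [ 0.081  -0.0123] [[0.0, 0.026], [0.0, 0.052], [0.0, 0.077], [0.0, 0.103], [0.0, 0.129], [0.0, 0.155], [0.0, 0.181], [0.0, 0.207]]
6 end [0.081  0.0393] [[0.0, 0.026], [0.0, 0.052], [0.0, 0.077], [0.0, 0.103], [0.0, 0.129], [0.0, 0.155], [0.0, 0.181], [0.0, 0.207]]
7 end [0.0775 0.0904] [[0.0, 0.026], [0.0, 0.052], [0.0, 0.077], [0.0, 0.103], [0.0, 0.129], [0.001, 0.155], [0.006, 0.18], [0.014, 0.205]]
8 end [0.0351 0.1134] [[0.013, 0.023], [0.029, 0.043], [0.048, 0.06], [0.07, 0.074], [0.093, 0.084], [0.118, 0.09], [0.144, 0.091], [0.17, 0.091]]
9 end [-0.0165  0.1134] [[0.026, -0.0], [0.052, -0.0], [0.077, -0.0], [0.103, -0.0], [0.129, -0.0], [0.155, -0.0], [0.181, -0.0], [0.207, -0.0]]
10 end [-0.0646  0.1009] [[0.026, -0.0], [0.052, -0.0], [0.077, -0.0], [0.103, -0.002], [0.128, -0.009], [0.152, -0.019], [0.173, -0.033], [0.192, -0.051]]
11 end [-0.075   0.0519] [[0.016, -0.02], [0.028, -0.043], [0.036, -0.067], [0.041, -0.093], [0.041, -0.119], [0.041, -0.144], [0.041, -0.17], [0.041, -0.196]]
12 end [-0.075   0.0454] [[-0.0, -0.026]]
```

Call:
jog_arm(
  steps=[
    [[255,-0.001,-0.027,-0.005,0,0,0],[255,-0.001,-0.052,-0.005,0,0,0],[255,-0.001,-0.078,-0.005,0,0,0],[255,-0.001,-0.104,-0.005,0,0,0],[255,-0.001,-0.13,-0.005,0,0,0],[255,-0.001,-0.156,-0.005,0,0,0],[255,-0.001,-0.182,-0.005,0,0,0],[255,-0.002,-0.207,-0.005,0,0,0]],
  ],
)

```text
t: 12.25
eef_pos: [0.4973, -0.1714, 0.0955]
ee_rot: [3.141, 0.002, -3.078]
force: [0.4, 2.2, 7.8]
width: 0.0219
gripper_force: 35.0
```

Call:
jog_arm(
  steps=[
    [[255,-0.005,-0.025,0,0,0,0],[255,-0.013,-0.05,0,0,0,0],[255,-0.026,-0.072,0,0,0,0],[255,-0.042,-0.092,0,0,0,0],[255,-0.061,-0.11,0,0,0,0],[255,-0.083,-0.123,0,0,0,0],[255,-0.107,-0.133,0,0,0,0],[255,-0.132,-0.139,0,0,0,0]],
  ],
)

```text
t: 13.05
eef_pos: [0.5314, -0.2044, 0.0955]
ee_rot: [-3.141, -0.0, -3.078]
force: [-3.0, -0.0, 10.6]
width: 0.0216
gripper_force: 35.0
```

Run:
```python
from h import *
from station import arm
s=arm.get_state();show(s)
```

```text
13.05 board [-0.0421 -0.1127] z 0.0955 rot [-3.1413e+00 -4.0000e-04 -3.0785e+00] F [-3.  -0.  10.6] w 0.0216
```

Call:
jog_arm(
  steps=[
    [[255,-0.026,-0.001,-0.001,0,0,0],[255,-0.052,-0.001,-0.001,0,0,0],[255,-0.077,-0.001,-0.001,0,0,0],[255,-0.103,-0.001,-0.001,0,0,0],[255,-0.129,-0.001,-0.001,0,0,0],[255,-0.155,-0.001,-0.001,0,0,0],[255,-0.181,-0.001,-0.001,0,0,0],[255,-0.206,-0.001,-0.001,0,0,0]],
  ],
)

```text
t: 13.85
eef_pos: [0.5828, -0.2013, 0.0955]
ee_rot: [-3.141, -0.001, -3.078]
force: [-3.7, 1.1, 7.4]
width: 0.0221
gripper_force: 35.0
```

Call:
jog_arm(
  steps=[
    [[255,-0.026,0,0,0,0,0],[255,-0.052,0,0,0,0,0],[255,-0.077,0,0,0,0,0],[255,-0.103,0,0,0,0,0],[255,-0.129,0,0,0,0,0],[255,-0.155,0.002,0,0,0,0],[255,-0.18,0.009,0,0,0,0],[255,-0.203,0.019,0,0,0,0]],
  ],
)

```text
t: 14.65
eef_pos: [0.6333, -0.1936, 0.0955]
ee_rot: [-3.141, -0.0, -3.078]
force: [-2.4, -1.4, 6.7]
width: 0.0217
gripper_force: 35.0
```

Run:
```python
from h import *
from station import arm
s=arm.get_state();show(s)
```

```text
14.65 board [ 0.0602 -0.1087] z 0.0955 rot [-3.1410e+00 -4.0000e-04 -3.0785e+00] F [-2.4 -1.4  6.7] w 0.0217
```

Call:
jog_arm(
  steps=[
    [[255,-0.022,0.014,0,0,0,0],[255,-0.041,0.032,0,0,0,0],[255,-0.056,0.052,0,0,0,0],[255,-0.069,0.075,0,0,0,0],[255,-0.077,0.099,0,0,0,0],[255,-0.081,0.124,0,0,0,0],[255,-0.082,0.15,0,0,0,0],[255,-0.082,0.176,0,0,0,0]],
  ],
)

```text
t: 15.45
eef_pos: [0.6515, -0.148, 0.0956]
ee_rot: [-3.141, 0.001, -3.078]
force: [-0.2, -3.0, 5.2]
width: 0.0214
gripper_force: 35.0
```

Call:
jog_arm(
  steps=[
    [[255,0,0.026,0,0,0,0],[255,0,0.052,0,0,0,0],[255,0,0.077,0,0,0,0],[255,0,0.103,0,0,0,0],[255,0,0.129,0,0,0,0],[255,0,0.155,0,0,0,0],[255,0,0.181,0,0,0,0],[255,0,0.207,0,0,0,0]],
  ],
)

```text
t: 16.25
eef_pos: [0.6481, -0.0962, 0.0955]
ee_rot: [-3.141, 0.001, -3.078]
force: [-0.4, -1.8, 4.6]
width: 0.0217
gripper_force: 35.0
```

Run:
```python
from h import *
from station import arm
s=arm.get_state();show(s)
```

```text
16.25 board [ 0.0814 -0.0124] z 0.0955 rot [-3.1411e+00  8.0000e-04 -3.0783e+00] F [-0.4 -1.8  4.6] w 0.0217
```

Call:
jog_arm(
  steps=[
    [[255,0,0.026,0.001,0,0,0],[255,0,0.052,0.001,0,0,0],[255,0,0.077,0.001,0,0,0],[255,0,0.103,0.001,0,0,0],[255,0,0.129,0.001,0,0,0],[255,0,0.155,0.001,0,0,0],[255,0,0.181,0.001,0,0,0],[255,0,0.207,0.001,0,0,0]],
  ],
)

```text
t: 17.05
eef_pos: [0.645, -0.0446, 0.0955]
ee_rot: [-3.141, 0.001, -3.078]
force: [0.8, -2.7, 6.1]
width: 0.022
gripper_force: 35.0
```

Call:
jog_arm(
  steps=[
    [[255,0,0.026,0,0,0,0],[255,0,0.052,0,0,0,0],[255,0,0.077,0,0,0,0],[255,0,0.103,0,0,0,0],[255,0,0.129,0,0,0,0],[255,0.001,0.155,0,0,0,0],[255,0.006,0.18,0,0,0,0],[255,0.014,0.205,0,0,0,0]],
  ],
)

```text
t: 17.85
eef_pos: [0.6385, 0.0064, 0.0955]
ee_rot: [-3.141, 0.002, -3.078]
force: [1.1, -2.1, 5.1]
width: 0.0221
gripper_force: 35.0
```

Run:
```python
from h import *
from station import arm
s=arm.get_state();show(s)
```

```text
17.85 board [0.0786 0.0906] z 0.0955 rot [-3.1411e+00  1.6000e-03 -3.0781e+00] F [ 1.1 -2.1  5.1] w 0.0221
```

Call:
jog_arm(
  steps=[
    [[255,0.013,0.023,0,0,0,0],[255,0.029,0.043,0,0,0,0],[255,0.048,0.06,0,0,0,0],[255,0.07,0.074,0,0,0,0],[255,0.093,0.084,0,0,0,0],[255,0.118,0.09,0,0,0,0],[255,0.144,0.091,0,0,0,0],[255,0.17,0.091,0,0,0,0]],
  ],
)

```text
t: 18.65
eef_pos: [0.5948, 0.027, 0.0955]
ee_rot: [3.141, 0.003, -3.078]
force: [2.6, -0.3, 5.2]
width: 0.022
gripper_force: 35.0
```

Call:
jog_arm(
  steps=[
    [[255,0.026,0,0,0,0,0],[255,0.052,0,0,0,0,0],[255,0.077,0,0,0,0,0],[255,0.103,0,0,0,0,0],[255,0.129,0,0,0,0,0],[255,0.155,0,0,0,0,0],[255,0.181,0,0,0,0,0],[255,0.207,0,0,0,0,0]],
  ],
)

```text
t: 19.45
eef_pos: [0.5431, 0.0237, 0.0955]
ee_rot: [3.141, 0.003, -3.078]
force: [2.1, -0.3, 5.5]
width: 0.022
gripper_force: 35.0
```

Run:
```python
from h import *
from station import arm
s=arm.get_state();show(s)
```

```text
19.45 board [-0.0155  0.1141] z 0.0955 rot [ 3.1411e+00  2.6000e-03 -3.0780e+00] F [ 2.1 -0.3  5.5] w 0.022
```

Tracking is good. I'll slow down for the last bend and the slot.

Call:
jog_arm(
  steps=[
    [[255,0.013,0,0,0,0,0],[255,0.026,0,0,0,0,0],[255,0.039,0,0,0,0,0],[255,0.052,0,0,0,0,0],[255,0.065,0,0,0,0,0],[255,0.077,0,0,0,0,0],[255,0.09,0,0,0,0,0],[255,0.103,-0.002,0,0,0,0]],
  ],
)

```text
t: 20.25
eef_pos: [0.5177, 0.0217, 0.0955]
ee_rot: [3.141, 0.003, -3.078]
force: [2.9, 0.0, 5.2]
width: 0.0219
gripper_force: 35.0
```

Call:
jog_arm(
  steps=[
    [[255,0.013,-0.003,0,0,0,0],[255,0.025,-0.007,0,0,0,0],[255,0.037,-0.012,0,0,0,0],[255,0.049,-0.017,0,0,0,0],[255,0.06,-0.024,0,0,0,0],[255,0.07,-0.031,0,0,0,0],[255,0.08,-0.04,0,0,0,0],[255,0.089,-0.049,0,0,0,0]],
  ],
)

```text
t: 21.05
eef_pos: [0.4962, 0.0082, 0.0955]
ee_rot: [3.141, 0.003, -3.078]
force: [1.7, 1.4, 6.5]
width: 0.0215
gripper_force: 35.0
```

Call:
jog_arm(
  steps=[
    [[255,0.009,-0.01,0,0,0,0],[255,0.016,-0.02,0,0,0,0],[255,0.022,-0.031,0,0,0,0],[255,0.028,-0.043,0,0,0,0],[255,0.032,-0.055,0,0,0,0],[255,0.036,-0.067,0,0,0,0],[255,0.039,-0.08,0,0,0,0],[255,0.041,-0.093,0,0,0,0]],
  ],
)

```text
t: 21.85
eef_pos: [0.4872, -0.0157, 0.0955]
ee_rot: [3.141, 0.002, -3.078]
force: [0.6, 2.5, 7.3]
width: 0.0218
gripper_force: 35.0
```

Run:
```python
from h import *
from station import arm
s=arm.get_state();show(s)
```

```text
21.85 board [-0.0738  0.0785] z 0.0955 rot [ 3.1405e+00  2.3000e-03 -3.0781e+00] F [0.6 2.5 7.3] w 0.0218
```

Call:
jog_arm(
  steps=[
    [[255,0,-0.01,0,0,0,0],[255,0,-0.02,0,0,0,0],[255,0,-0.03,0,0,0,0],[255,0,-0.04,0,0,0,0],[255,0,-0.05,0,0,0,0],[255,0,-0.06,0,0,0,0],[255,0,-0.068,0,0,0,0],[255,0,-0.074,0,0,0,0]],
  ],
)

```text
t: 22.65
eef_pos: [0.4883, -0.0342, 0.0955]
ee_rot: [3.141, 0.002, -3.078]
force: [0.2, 3.1, 8.6]
width: 0.022
gripper_force: 35.0
```

Call:
jog_arm(
  steps=[
    [[255,0,-0.008,0,0,0,0],[255,0,-0.016,0,0,0,0],[255,0,-0.024,0,0,0,0],[255,0,-0.032,0,0,0,0],[255,0,-0.036,0,0,0,0],[255,0,-0.036,0,0,0,0]],
  ],
)

```text
t: 23.25
eef_pos: [0.4881, -0.0437, 0.0948]
ee_rot: [3.141, 0.0, -3.079]
force: [0.8, -0.2, 2.9]
width: 0.0218
gripper_force: 35.0
```

Run:
```python
from h import *
from station import arm
s=arm.get_state();show(s)
```

```text
23.25 board [-0.0748  0.0505] z 0.0948 rot [ 3.1413e+00  3.0000e-04 -3.0786e+00] F [ 0.8 -0.2  2.9] w 0.0218
```

The pushing force is gone, so the stones seem to have dropped. I'll lift and carry the pusher back to its place.

Call:
jog_arm(
  steps=[
    [[255,0,0,-0.1,0,0,0],[255,0,0,-0.2,0,0,0],[255,0,0,-0.28,0,0,0],[255,0.02,0.18,-0.28,0,0,0],[255,0.04,0.36,-0.28,0,0,0],[255,0.07,0.55,-0.28,0,0,0],[255,0.09,0.74,-0.28,0,0,0],[255,0.09,0.9,-0.28,0,0,0]],
  ],
)

```text
t: 24.05
eef_pos: [0.4495, 0.1808, 0.1642]
ee_rot: [-3.141, -0.002, -3.078]
force: [1.3, -1.4, -0.9]
width: 0.0218
gripper_force: 35.0
```

Call:
jog_arm(
  steps=[
    [[255,0,0.12,0,0,0,0],[255,0,0.23,0,0,0,0],[255,0,0.23,0,0,0,0],[255,0,0.23,0,0,0,0]],
  ],
)

```text
t: 24.45
eef_pos: [0.4467, 0.2366, 0.1637]
ee_rot: [-3.14, -0.002, -3.077]
force: [0.0, -0.4, -0.5]
width: 0.0218
gripper_force: 35.0
```

Run:
```python
from h import *
from station import arm,vision
s=arm.get_state();show(s);print(s["eef_pos"],go(s,[.447,.237,.0395]))
T=vision.grab_frame("top");S=vision.grab_frame("side")
a=cv2.resize(T["color"][165:285,265:410],(480,400),interpolation=2);b=cv2.resize(S["color"][175:255,325:389],(320,400),interpolation=2)
cv2.imwrite("pics/end.png",np.hstack([a,b])[:,:,::-1])
```

```text
24.45 board [-0.0977  0.3328] z 0.1637 rot [-3.1400e+00 -2.3000e-03 -3.0774e+00] F [ 0.  -0.4 -0.5] w 0.0218
[0.44667989 0.23657806 0.16368669] [-0.0025  0.0024  0.4967]
```

View pics/end.png

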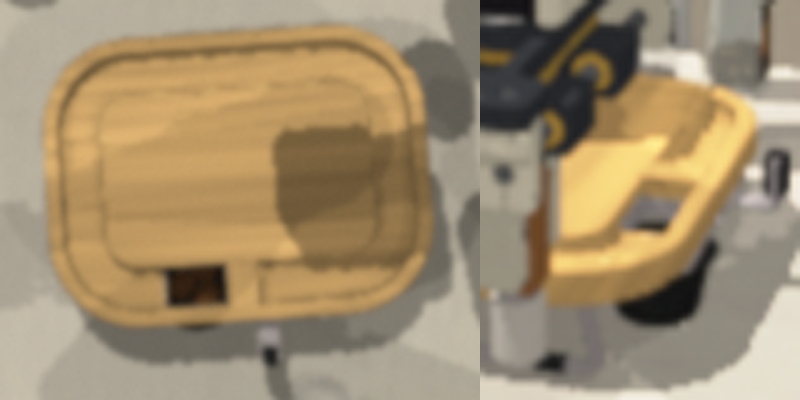

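The groove is empty, and brown stones show through the slot at (197,287), down in the cup. Next I'll set the pusher down.

Call:
jog_arm(
  steps=[
    [[255,0,0,0.15,0,0,0],[255,0,0,0.3,0,0,0],[255,0,0,0.42,0,0,0],[255,0,0,0.47,0,0,0],[255,0,0,0.488,0,0,0],[255,0,0,0.493,0,0,0],[255,0,0,0.493,0,0,0]],
  ],
)

```text
t: 25.25
eef_pos: [0.4482, 0.2368, 0.0423]
ee_rot: [3.141, 0.001, -3.079]
force: [-0.2, -0.1, -0.5]
width: 0.0218
gripper_force: 35.0
```

Call:
jog_arm(
  steps=[
    [[255,0,0,0.002,0,0,0],[255,0,0,0.004,0,0,0],[255,0,0,0.004,0,0,0]],
  ],
)

```text
t: 25.55
eef_pos: [0.4479, 0.237, 0.0411]
ee_rot: [3.141, 0.001, -3.078]
force: [0.1, 0.3, -1.6]
width: 0.0218
gripper_force: 35.0
```

Call:
jog_arm(
  steps=[
    [[255,0,0,0.003,0,0,0],[255,0,0,0.006,0,0,0],[255,0,0,0.007,0,0,0],[255,0,0,0.007,0,0,0]],
  ],
)

```text
t: 25.95
eef_pos: [0.4479, 0.237, 0.0395]
ee_rot: [3.141, 0.0, -3.078]
force: [-2.2, -0.0, 7.8]
width: 0.0217
gripper_force: 35.0
```

Call:
jog_arm(
  steps=[
    [[255,0,0,-0.002,0,0,0],[150,0,0,-0.002,0,0,0],[100,0,0,-0.002,0,0,0],[60,0,0,-0.002,0,0,0],[60,0,0,-0.002,0,0,0],[30,0,0,-0.002,0,0,0],[30,0,0,-0.002,0,0,0],[30,0,0,-0.002,0,0,0]],
  ],
)

```text
t: 26.75
eef_pos: [0.4477, 0.2368, 0.0393]
ee_rot: [-3.142, -0.0, -3.078]
force: [0.5, -0.4, 0.4]
width: 0.072
gripper_force: 0.0
```

Call:
jog_arm(
  steps=[
    [[30,0,0,-0.08,0,0,0],[30,0,0,-0.2,0,0,0],[30,0,0,-0.35,0,0,0],[30,0,0,-0.5,0,0,0],[30,0,0,-0.65,0,0,0],[30,0,0,-0.65,0,0,0],[30,0,0,-0.65,0,0,0]],
  ],
)

```text
t: 27.45
eef_pos: [0.4479, 0.2371, 0.2026]
ee_rot: [3.14, 0.001, -3.079]
force: [-0.5, 0.5, -0.7]
width: 0.0774
gripper_force: 0.0
```

Run:
```python
from h import *
from station import arm,vision
s=arm.get_state();show(s)
S=vision.grab_frame("side")["color"]
h=cv2.cvtColor(S,cv2.COLOR_RGB2HSV)[255:310,310:360]
m=(h[...,1]>130)&(h[...,0]<20);y,x=np.nonzero(m);print("handle px",len(x),x.min()+310,x.max()+310,y.min()+255,y.max()+255)
I=cv2.imread("pics/side0.png")[:,:,::-1].copy();h=cv2.cvtColor(I,cv2.COLOR_RGB2HSV)[255:310,310:360]
m=(h[...,1]>130)&(h[...,0]<20);y,x=np.nonzero(m);print("before",len(x),x.min()+310,x.max()+310,y.min()+255,y.max()+255)
d=np.abs(S.astype(int)-I).max(2)
for n,(a,b,c,e) in dict(tin=(228,262,215,245),jar=(188,226,228,282),mill=(208,236,270,306)).items(): print(n,d[c:e,a:b].mean())
```

```text
27.45 board [-0.0965  0.3333] z 0.2026 rot [ 3.1397e+00  1.4000e-03 -3.0785e+00] F [-0.5  0.5 -0.7] w 0.0774
handle px 243 327 337 263 287
before 265 326 337 264 288
tin 3.876470588235294
jar 1.3484405458089668
mill 2.001984126984127
```

```bash
python3 -c "
from station import arm
print(arm.job_done())"
```

```text
the job is handed in; nothing more can be done
None
```

The job is handed in at about 27.5 s of the 72 s: the shutter is pushed to its stop, the groove is empty with stones visible in the cup below (I did not count them), the pusher is back upright on the table, and I saw no contact with the tin, jar or mill, though I did not check each one's position at the end.

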